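Fit the blue air jet into the bench coupler

TASK

On the couture table, push the brass sleeve of the bench air coupler back (straight down) until it catches and stays down. Then take the blue air jet from the wooden rack and seat it upright, fully home in the coupler, so that the sleeve springs forward (up) around it by itself, and let go.

Things in the scene. Friction and masses are not known exactly. Their poses are not given: they have to be found in the camera images.
- sleeve (a joint): Travel of the coupler's brass sleeve in m: 0 = forward (up), growing as it is pulled back, here straight down; stop at 0.018. Spring 6 to 10 N. Pushed past 0.0155 and let go, it is caught and rests near 0.015. A plug coming within 2 mm of its seat frees it and it springs up to 0 by itself. While it is forward, tabs bar the bore and no plug can enter.
- flange (a point): On the sleeve's vertical axis (the same as the mouth's), at the upper face of the black flange at the sleeve's foot: 64 mm diameter, 6 mm thick. The knurled brass tube, 55 mm outside diameter, rises 39 mm above it. It moves with the sleeve; forward it lies 32 mm below mouth. Grip the tube and push down, or push with the fingertips on the flange.
- mouth (a point): Centre of the mouth of the coupler's fixed upright steel socket: bore 29 mm wide, open upward, rim 115 mm above the table; z up. With the sleeve forward, the sleeve's top stands 7 mm above it. Grey housing below, 90 mm square, its top 60 mm below the mouth, on a plate 110 mm square; all fixed, turned by any yaw.
- jet_blue: Blue air jet, 0.25 kg, upright in a wooden rack 50 mm high, 72 mm from red and yellow ones of the same shape. Origin on its axis at the steel collar's underside, z up, y along the rack's row. Collar 39 mm wide, to z 8 mm. Blue grip 26 mm wide, z 8 to 60; tip to 78. Nose 45 mm long below, 23 mm wide, tapering to 10. Seated: origin at mouth; the last 8 mm meet a weak spring, push about 5 N.

How it is judged:
On the way, in this order (a step that is already met when the one before it is completed fails the run):
1. the sleeve is pushed back and caught, with the hand off it, before the jet is brought (value of joint sleeve above 0.012 m and distance between each of jet_blue, the grasp point and mouth above 0.06 m), for 0.2 s.
2. the blue jet's nose enters the socket while the sleeve is still back (value of joint sleeve above 0.012 m and horizontal distance between jet_blue and mouth below 0.012 m and z of jet_blue in the frame of mouth below 0.038 m).
At the end, for the whole second after the job is handed in: The blue jet stands upright (within 0.12 rad) and fully home in the coupler (collar within 4 mm of the rim in height, axis within 6 mm), at rest and released, and the sleeve has sprung forward (joint below 4 mm) (value of joint sleeve below 0.004 m and horizontal distance between jet_blue and mouth below 0.006 m and z of jet_blue in the frame of mouth between -0.004 and 0.004 m and angle between jet_blue's own z axis and vertical below 0.12 rad and linear speed of jet_blue below 0.02 m/s); the robot touches nothing.
It also fails if it takes over 53 s, if anything falls off the work surface, if the arm or the gripper's body presses on something with over 40 N, if the wrist force passes 120 N, or if a joint passes its speed limit or range.

ROBOT

A 6-joint arm with a two-finger parallel gripper is mounted at the origin on the work surface. World frame = base frame: x ahead of the robot, y to its left, z up, the work surface at z = 0. Lengths are in m, angles in rad, forces in N, time in s.
With the tool pointing down it reaches from about 0.3 to 0.85 m from the base axis. Payload 4.2 kg.
Tool frame: the origin (TCP) lies at the very end of the fingers, on their centre line; the grasp point (between the pads) lies 19 mm behind it; z points along the fingers, y is the line along which they close (so a half turn about z gives the same grasp; the last joint's range is limited). The gripper opens to 91 mm and grips with 3 to 60 N. Pads are 32 mm wide; open, the fingers measure 118 mm over their backs; the gripper's body (76 mm by 178 mm) begins 60 mm behind the grasp point.
Start: joints at [-1.365, 0.32, 1.565, -0, 1.257, -0.02], TCP at [0.129, -0.56, 0.214] pointing down, gripper open.
Joint ranges: [-3.11, 3.11], [-0.84, 2.01], [0.21, 2.61], [-1.34, 4.49], [0.05, 2.63], [-2.56, 2.56]. Speed limits (rad/s): [2.57, 2.57, 3.14, 3.14, 3.14, 3.14].

INTERFACE

Orientations are given as a rotation vector (axis times angle).
In Python, from rig import r gives the robot as it stands. The module is installed in compiled form; this text tells all that it offers. Calls block until the motion is done:
- r.move_ptp(position, orientation): joint-space move of the TCP to a pose.
- r.line_to(position, rate=0.15, rot=None): straight line of the TCP; rot=None keeps the orientation; rate is the mean speed in m/s.
- r.goto_joints(angles): joint-space move.
- r.command_gripper(opening, grasp_force=None): finger opening in m; grasp_force is the grip in N (None keeps the last); returns when the fingers have stopped.
- r.dwell(seconds).
- r.ik(position, orientation): joint angles nearest the present ones, or None.
- r.state(): the state.
- r.get_image(name): name is "scene" or "side" or "wrist"; returns the picture (420x560x3 uint8, blue, green, red); there is no depth.
- r.camera_params(name): a dict with "camera_matrix" (3x3 intrinsics, pixels), "rvec" (rotation vector, rad) and "tvec" (3), from world to camera coordinates, as OpenCV has them. Camera axes: x right, y down, z forward; pixel columns grow to the right and rows downward; lengths in m; the calibration is good to about 2 mm. A picture is of the moment at which its call begins: read the wrist's pose just before it. camera_params takes no time and is no camera call; for the wrist camera it gives the pose at the moment of the call.
A pose or a line that the arm cannot do raises r.IKError and nothing moves.
- r.close_job(): hands the job in; it is judged then, once.
The state is a dict: "time_s": time; "joint_pos": joint angles; "joint_velocities": joint speeds; "joint_efforts": joint torques, N m; "tcp_pos": TCP position; "ee_rot": TCP orientation; "contact_force": force on the tool from outside, world axes, zero at the start; "ft_torque": the same for the moment, N m; "gripper_width": finger opening in m; "finger_force": force on a finger pad.
Only numpy, scipy, OpenCV 4.12 (cv2) and the standard library are available. Lean on these libraries where they do the work, as an engineer would, in place of code of your own. Each camera call takes 0.05 s, during which the arm holds its last target. There are 200 camera calls.

## Working session

There is one attempt and no reset: what is moved stays moved. The work goes in short steps, each a Python script; the robot and the scene stay as the last script left them, time stands still between calls to the robot, and variables do not carry over. Pictures are saved under pics/ and viewed, at most 10 in all, crops included, and the job is handed in when it is done.

```bash
mkdir -p pics
python3 - <<'E'
from rig import r
import cv2,numpy as np
ims=[r.get_image(n) for n in("scene","side","wrist")]
for n,i in zip("abc",ims): cv2.imwrite(f"pics/{n}0.png",i)
cv2.imwrite("pics/all0.png",cv2.resize(np.vstack([np.hstack(ims[:2]),np.hstack([ims[2],ims[2]*0])]),(800,600)))
for n in("scene","side","wrist"):
    p=r.camera_params(n);R=cv2.Rodrigues(np.array(p["rvec"]))[0];print(n,np.array(p["camera_matrix"]).round(1).tolist(),(-R.T@np.array(p["tvec"]).ravel()).round(3),R[2].round(3))
print(r.state())
E
```

```text
scene [[390.6, 0.0, 286.2], [0.0, 390.6, 213.0], [0.0, 0.0, 1.0]] [ 1.07  -0.018  0.645] [-0.711  0.039 -0.702]
side [[511.7, 0.0, 275.9], [0.0, 511.7, 207.4], [0.0, 0.0, 1.0]] [0.022 0.799 0.756] [ 0.45  -0.691 -0.566]
wrist [[338.4, 0.0, 280.2], [0.0, 338.4, 212.1], [0.0, 0.0, 1.0]] [ 0.192 -0.545  0.385] [-0.232 -0.052 -0.971]
{'time_s': 0.15, 'joint_pos': array([-1.36499933e+00,  3.20155112e-01,  1.56533712e+00, -3.12241686e-05,
        1.25742880e+00, -2.00069378e-02]), 'joint_velocities': array([-0.00151325, -0.00214793, -0.00447423, -0.0006827 ,  0.00117401,
       -0.0021676 ]), 'joint_efforts': array([ 5.13380655e-04, -4.12774515e+01, -2.32155347e+01,  7.27463490e-02,
        4.33762791e-02, -8.77325579e-05]), 'tcp_pos': array([ 0.12864986, -0.56005171,  0.2133316 ]), 'ee_rot': array([-3.12027799e+00, -3.53805284e-01,  2.39904005e-04]), 'contact_force': array([ 0.5456513 ,  0.10903099, -0.38433315]), 'ft_torque': array([ 0.04965437,  0.08063813, -0.01665593]), 'finger_force': 0.0, 'gripper_width': 0.09110107177096186}
```

View pics/all0.png

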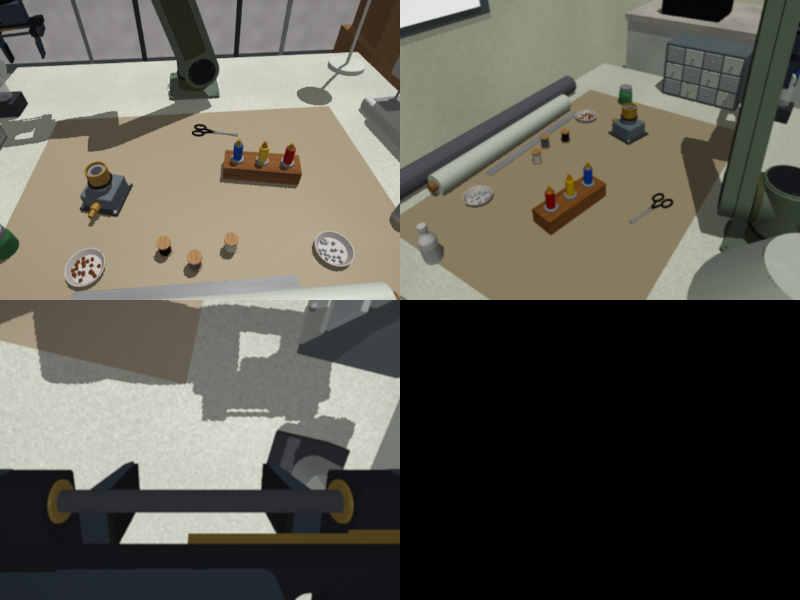

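The picture shows the coupler at about scene px (136,241) and side px (319,157). The blue jet is at about scene (333,210) and side (263,245). Next I segment by colour and triangulate.

```bash
cat > h.py <<'E'
import cv2,numpy as np
def cam(r,n):
    p=r.camera_params(n);return np.array(p["camera_matrix"]),np.array(p["rvec"],float).ravel(),np.array(p["tvec"],float).ravel()
def ray(c,uv):
    K,rv,t=c;R=cv2.Rodrigues(rv)[0];d=R.T@np.linalg.solve(K,[uv[0],uv[1],1]);return -R.T@t,d/np.linalg.norm(d)
def onz(c,uv,z):
    o,d=ray(c,uv);return o+d*(z-o[2])/d[2]
def tri(obs):
    A=np.zeros((3,3));b=np.zeros(3);L=[]
    for c,uv in obs:
        o,d=ray(c,uv);P=np.eye(3)-np.outer(d,d);A+=P;b+=P@o;L.append((o,P))
    X=np.linalg.solve(A,b);return X,[np.linalg.norm(P@(X-o)) for o,P in L]
def proj(c,X): return cv2.projectPoints(np.array(X,float).reshape(-1,3),c[1],c[2],c[0],None)[0].reshape(-1,2)
def blobs(im,lo,hi,roi=None,amin=15):
    m=cv2.inRange(cv2.cvtColor(im,cv2.COLOR_BGR2HSV),np.array(lo),np.array(hi))
    if roi: k=np.zeros_like(m);x0,y0,x1,y1=roi;k[y0:y1,x0:x1]=255;m&=k
    n,l,s,c=cv2.connectedComponentsWithStats(m)
    return sorted([(int(s[i,4]),s[i,:4].tolist(),c[i].round(1)) for i in range(1,n) if s[i,4]>=amin],key=lambda b:-b[0]),m
E
python3 - <<'E'
from rig import r
from h import *
a,b=cv2.imread("pics/a0.png"),cv2.imread("pics/b0.png")
ca,cb=cam(r,"scene"),cam(r,"side")
A=blobs(a,(105,150,40),(130,255,255),(300,180,440,260))[0];B=blobs(b,(105,150,40),(130,255,255),(240,210,290,280))[0]
print(A[:3],B[:3]);print(tri([(ca,A[0][2]),(cb,B[0][2])]))
for nm,lo,hi in(("red",(0,180,60),(4,255,255)),("yel",(20,180,120),(32,255,255))):
    A=blobs(a,lo,hi,(300,180,440,260))[0];B=blobs(b,lo,hi,(180,210,290,310))[0];print(nm,A[:2],B[:2])
    if A and B: print(tri([(ca,A[0][2]),(cb,B[0][2])]))
A=blobs(a,(10,110,60),(28,255,255),(100,215,170,270))[0];B=blobs(b,(10,110,60),(28,255,255),(290,130,350,180))[0]
print(A[:3],B[:3])
X=cv2.resize(a[200:320,90:200],(440,480),interpolation=2);Y=cv2.resize(b[130:210,285:365],(360,360),interpolation=2)
c=np.zeros((480,800,3),np.uint8);c[:,:440]=X;c[:360,440:]=Y;cv2.imwrite("pics/crop.png",c)
E
```

```text
[(211, [327, 202, 13, 23], array([332.5, 213.7]))] [(196, [258, 237, 11, 21], array([262.8, 247.2]))]
(array([0.50503032, 0.10836922, 0.07711211]), [np.float64(0.00020722787504232458), np.float64(0.0002072278750422491)])
red [(233, [397, 205, 17, 25], array([403.9, 218.6]))] [(221, [203, 270, 14, 22], array([210.2, 281. ]))]
(array([0.53201073, 0.24995765, 0.07774548]), [np.float64(5.1015806363192905e-05), np.float64(5.1015806363206586e-05)])
yel [(39, [364, 202, 13, 8], array([369.7, 206.8]))] [(175, [231, 248, 13, 27], array([237.9, 260.4]))]
(array([0.51051644, 0.18432623, 0.09402249]), [np.float64(0.002141858670180746), np.float64(0.0021418586701807824)])
[(665, [118, 226, 36, 35], array([136.9, 245.3]))] [(351, [311, 144, 21, 23], array([321. , 155.8])), (26, [296, 165, 9, 4], array([299.6, 166.5]))]
```

View pics/crop.png

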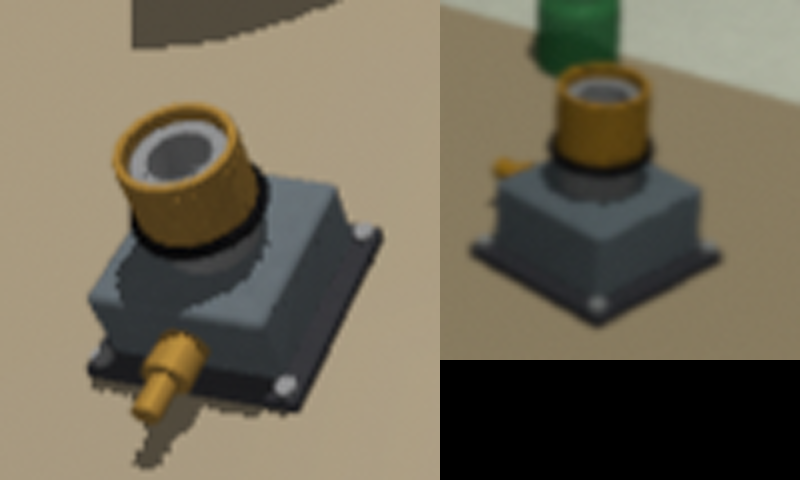

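The crop shows the sleeve ring centre at scene px about (134.5,237) and side px about (321.2,148.7). The brass hose fitting is low down at the front, out of the way. Next I triangulate the ring and look at both places with the wrist camera.

```bash
cat >> h.py <<'E'
from scipy.spatial.transform import Rotation as Ro
def ori(y):
    y=np.array([y[0],y[1],0.])/np.hypot(*y[:2]);z=np.array([0,0,-1.]);x=np.cross(y,z)
    return Ro.from_matrix(np.c_[x,y,z]).as_rotvec(),x,y
E
python3 - <<'E'
from rig import r
from h import *
import pickle
C,res=tri([(cam(r,"scene"),(134.5,237)),(cam(r,"side"),(321.2,148.7))]);print("ring",C.round(4),res)
J=np.array([.505,.108,.08]);row=np.array([.0270,.1416])
best=None
for s in(1,-1):
    o,x,y=ori(s*np.array([row[1],-row[0]]))
    for P in(C,J):
        q=r.ik([P[0],P[1],.12],o);print(s,x.round(2),None if q is None else np.round(q,2))
        if q is None: break
    else:
        if best is None or abs(q[5])<best[0]: best=(abs(q[5]),o,x,y)
_,o,x,y=best
out=[]
for i,(P,d) in enumerate([(C,-.03),(C,.03),(J,-.03),(J,.03)]):
    p=np.array([P[0],P[1],.25])-.055*x+d*y
    if i in(0,2): r.move_ptp(p,o)
    else: r.line_to(p,.15)
    c=cam(r,"wrist");im=r.get_image("wrist");out.append((c,im));cv2.imwrite(f"pics/w{i}.png",im)
    print(i,r.state()["tcp_pos"].round(4),p.round(4),r.state()["time_s"])
pickle.dump((o,x,y,out),open("w.pkl","wb"))
cv2.imwrite("pics/wall.png",cv2.resize(np.vstack([np.hstack([out[0][1],out[1][1]]),np.hstack([out[2][1],out[3][1]])]),(800,600)))
E
```

```text
ring [ 0.5756 -0.269   0.1204] [np.float64(0.0019229472531428107), np.float64(0.0019229472531427597)]
1 [0.19 0.98 0.  ] [-0.46  0.48  1.55 -0.    1.11 -0.27]
1 [0.19 0.98 0.  ] [ 0.19  0.31  1.84 -0.    0.99  0.38]
-1 [-0.19 -0.98 -0.  ] None
0 [ 0.535  -0.3184  0.2499] [ 0.5358 -0.3174  0.25  ] 1.9333
1 [ 0.5937 -0.3289  0.2499] [ 0.5947 -0.3287  0.25  ] 2.5333
2 [0.466  0.0589 0.25  ] [0.4652 0.0596 0.25  ] 4.1
3 [0.5234 0.0482 0.2497] [0.5242 0.0484 0.25  ] 4.7
```

View pics/wall.png

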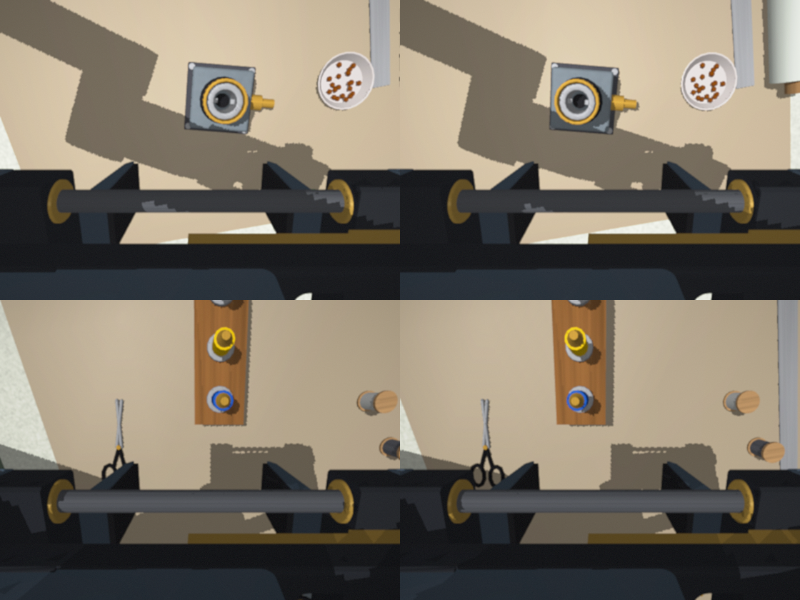

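The wrist views show:
- **Coupler ring:** at about px (315,140) in w0 and (249,140) in w1.
- **Blue jet:** collar and grip at about px (311,140) in w2 and (250,140) in w3, with the rack around it.

Next I fit circles and triangulate.

Run:
```python
from h import *
import pickle
o,x,y,out=pickle.load(open("w.pkl","rb"))
def circ(m):
    c=max(cv2.findContours(m,cv2.RETR_EXTERNAL,cv2.CHAIN_APPROX_NONE)[0],key=cv2.contourArea)
    (u,v),rad=cv2.minEnclosingCircle(c);e=cv2.fitEllipse(c);return (u,v),rad,e
vis=[]
T={}
for i,(c,im) in enumerate(out):
    hsv=cv2.cvtColor(im,cv2.COLOR_BGR2HSV)
    u0,v0=[(315,140),(249,140),(311,140),(250,140)][i]
    roi=np.zeros(im.shape[:2],np.uint8);cv2.circle(roi,(u0,v0),45 if i<2 else 32,255,-1)
    ms={}
    if i<2:
        m=cv2.inRange(hsv,(10,110,60),(30,255,255))&roi
        # cut fitting off by opening of the filled ring
        cs=cv2.findContours(m,cv2.RETR_EXTERNAL,cv2.CHAIN_APPROX_NONE)[0];f=np.zeros_like(m);cv2.drawContours(f,[max(cs,key=cv2.contourArea)],-1,255,-1)
        ms["ring"]=cv2.morphologyEx(f,cv2.MORPH_OPEN,cv2.getStructuringElement(cv2.MORPH_ELLIPSE,(31,31)))
    else:
        blue=cv2.inRange(hsv,(100,120,40),(130,255,255))&roi;grey=cv2.inRange(hsv,(0,0,90),(179,70,255))&roi
        tip=cv2.inRange(hsv,(12,120,60),(30,255,255))&roi
        b=max(cv2.findContours(blue,cv2.RETR_EXTERNAL,2)[0],key=cv2.contourArea);f=np.zeros_like(blue);cv2.drawContours(f,[b],-1,255,-1)
        ms["blue"]=f;ms["collar"]=cv2.morphologyEx(grey|f,cv2.MORPH_CLOSE,np.ones((5,5),np.uint8));ms["tip"]=tip&f
    v=cv2.resize(im[v0-50:v0+50,u0-50:u0+50],(400,300) and (300,300),interpolation=2)
    for n,m in ms.items():
        (u,w),rad,e=circ(m);T.setdefault(n,[]).append((c,e[0] if n!="collar" else (u,w),rad,e[1]));print(i,n,np.round((u,w,rad),1),np.round(e[0]+e[1],1))
        cv2.circle(v,(int((u-u0+50)*3),int((w-v0+50)*3)),int(rad*3),(0,255,0) if n!="tip" else (255,0,255),1)
    vis.append(v)
cv2.imwrite("pics/fit.png",np.vstack([np.hstack(vis[:2]),np.hstack(vis[2:])]))
for n,l in T.items():
    X,res=tri([(c,uv) for c,uv,_,_ in l]);print(n,X.round(4),np.round(res,4))
    for c,uv,rad,e in l:
        D=np.linalg.norm(X-ray(c,uv)[0]);print("   diam mm",2000*rad*D/c[0][0,0])
```

```text
0 ring [314.3 141.   32.5] [314.6 141.   63.1  63.8]
1 ring [248.  141.9  32.5] [247.7 142.   62.9  64.1]
2 blue [311.  140.4  15. ] [311.4 140.3  27.2  29.3]
2 collar [307.5 138.7  18.9] [307.5 138.6  36.6  37. ]
2 tip [312.2 140.4   9.6] [312.  140.2  18.   18.5]
3 blue [248.3 140.   14.8] [248.1 140.3  27.3  29. ]
3 collar [251.2 138.6  19.3] [251.2 138.4  35.5  37.4]
3 tip [247.1 140.3   9.7] [246.9 140.3  17.8  18.8]
ring [ 0.5741 -0.2688  0.114 ] [0.0001 0.0001]
   diam mm 59.39251617206995
   diam mm 59.38183813657833
blue [0.5035 0.1094 0.1024] [0. 0.]
   diam mm 28.54268672470148
   diam mm 28.118377996269356
collar [0.503  0.1099 0.063 ] [0.0001 0.0001]
   diam mm 40.275151487858494
   diam mm 41.09307955376641
tip [0.5032 0.1097 0.1112] [0. 0.]
   diam mm 17.757569072183625
   diam mm 17.934723896652965
```

View pics/fit.png

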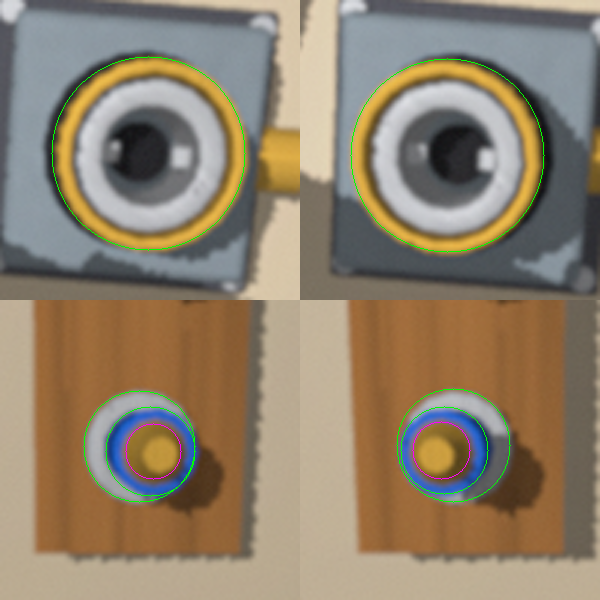

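The fits sit well. The coupler axis is at (0.574,-0.269) with the sleeve top at about 0.12. The jet axis is at (0.503,0.110), collar top about 0.06 and grip top about 0.105, which is consistent with its origin at z≈0.05. Next I push the sleeve.

Run:
```python
from rig import r
from h import *
import pickle
o,x,y,out=pickle.load(open("w.pkl","rb"))
C=np.array([.5743,-.2688])
def s(t):
    q=r.state();print(t,round(q["time_s"],2),q["tcp_pos"].round(4),q["contact_force"].round(1),round(q["gripper_width"],4),round(q["finger_force"],1))
    return q
r.move_ptp([*C,.16],o);r.line_to([*C,.090],.1);s("down")
r.command_gripper(.045,30);q=s("grip")
w=q["gripper_width"]
if .05<w<.06 and q["tcp_pos"][2]<.095:
    z=.090
    while z>.0715:
        z-=.003;r.line_to([*C,max(z,.0715)],.05);q=s("push")
        if q["contact_force"][2]>30: break
    r.dwell(.2);s("hold")
```

```text
down 6.81 [ 0.5749 -0.2689  0.0907] [-0.1  0.7  0.4] 0.0911 0.0
grip 7.47 [ 0.5756 -0.2691  0.0902] [ 4.9 -2.  -1.6] 0.0541 30.0
push 7.72 [ 0.5756 -0.2691  0.088 ] [4.4 0.3 4.7] 0.0543 30.0
push 7.97 [ 0.5756 -0.2691  0.0851] [ 5.2 -0.2  5.5] 0.0537 30.0
push 8.22 [ 0.5756 -0.2691  0.082 ] [5.8 0.4 4.2] 0.0541 30.0
push 8.47 [ 0.5756 -0.2691  0.0792] [6.4 0.1 6.2] 0.0546 30.0
push 8.72 [ 0.5756 -0.2691  0.0764] [ 4.8 -1.   5.7] 0.0539 30.0
push 8.97 [ 0.5756 -0.2691  0.0736] [4.1 0.4 8. ] 0.0539 30.0
push 9.22 [ 0.5756 -0.2691  0.0732] [3.7 0.7 8.6] 0.054 30.0
hold 9.42 [ 0.5756 -0.2691  0.0732] [ 4.5 -0.   7.9] 0.0539 30.0
```

Travel was 17 mm and the finger centring puts the axis at x≈0.5756. I push 1 mm further for certainty, release, lift and check.

Run:
```python
from rig import r
from h import *
import pickle
o,x,y,out=pickle.load(open("w.pkl","rb"))
C=np.array([.5743,-.2688])
r.line_to([*C,.0705],.05);q=r.state();print(q["tcp_pos"].round(4),q["contact_force"].round(1))
r.command_gripper(.091);r.line_to([*C,.16],.15);r.line_to(np.array([*C,.25])-.055*x-.03*y,.2)
cs=[]
for d in(-.03,.03):
    if d>0:r.line_to(np.array([*C,.25])-.055*x+.03*y,.2)
    c=cam(r,"wrist");im=r.get_image("wrist");cs.append((c,im))
    print(r.state()["time_s"])
pickle.dump(cs,open("v.pkl","wb"))
rr=[]
for i,(c,im) in enumerate(cs):
    u,v=proj(c,[.575,-.269,.11])[0].astype(int);rr.append(cv2.resize(im[v-50:v+50,u-50:u+50],(400,400),interpolation=2))
cv2.imwrite("pics/back.png",np.hstack(rr))
```

```text
[ 0.5756 -0.2692  0.0723] [4.9 0.8 7.7]
11.8833
12.3833
```

View pics/back.png

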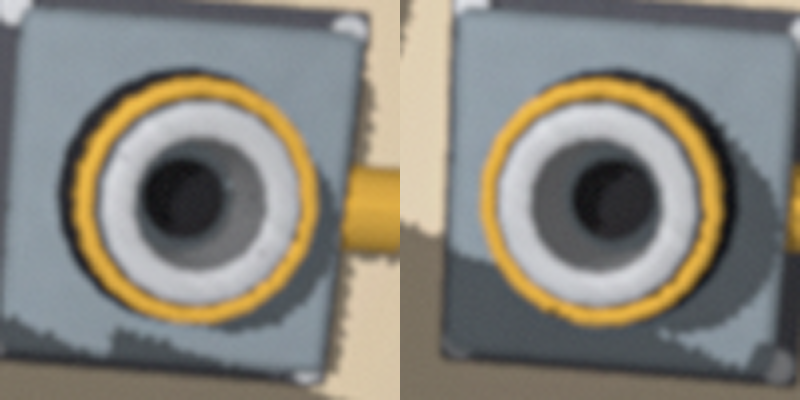

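The pictures show the ring now sitting below the steel rim and the tabs gone, so the sleeve is caught. The steel rim is at about crop px (200,205) and (600,205). I measure the rim, then grasp the jet.

Run:
```python
from rig import r
from h import *
import pickle
o,x,y,out=pickle.load(open("w.pkl","rb"));cs=pickle.load(open("v.pkl","rb"))
ob=[]
for c,im in cs:
    u,v=proj(c,[.575,-.269,.115])[0].astype(int);m=cv2.inRange(cv2.cvtColor(im,cv2.COLOR_BGR2HSV),(0,0,150),(179,50,255))
    k=np.zeros_like(m);cv2.circle(k,(int(u),int(v)),30,255,-1);m&=k
    e=cv2.fitEllipse(max(cv2.findContours(m,cv2.RETR_EXTERNAL,cv2.CHAIN_APPROX_NONE)[0],key=cv2.contourArea));ob.append((c,e[0]));print(np.round(e[0]+e[1],1),onz(c,e[0],.115).round(4))
print("mouth",*tri(ob))
J=np.array([.5033,.1096])
def s(t):
    q=r.state();print(t,round(q["time_s"],2),q["tcp_pos"].round(4),q["contact_force"].round(1),round(q["gripper_width"],4),round(q["finger_force"],1))
r.move_ptp([*J,.16],o);r.line_to([*J,.065],.12);s("at")
r.command_gripper(.015,25);s("grip")
r.line_to([*J,.235],.12);s("lift")
a=r.get_image("scene");b=r.get_image("side")
cv2.imwrite("pics/g.png",np.hstack([cv2.resize(a[100:260,240:440],(400,320)),cv2.resize(b[130:290,180:380],(400,320))]))
```

```text
[316.5 143.3  48.5  50.1] [ 0.574  -0.2688  0.115 ]
[248.5 143.6  48.3  50.1] [ 0.5739 -0.2687  0.115 ]
mouth [ 0.57394113 -0.26867567  0.11587698] [np.float64(3.4983442811681224e-05), np.float64(3.4983442811601115e-05)]
at 14.99 [0.504  0.1096 0.0655] [ 0.5  0.9 -1. ] 0.0908 0.0
grip 16.0 [0.5038 0.1096 0.0651] [ 1.6 -0.3 -2.3] 0.0255 25.0
lift 17.57 [0.5028 0.1095 0.2342] [ 0.1 -0.  -3.9] 0.0258 25.0
```

View pics/g.png

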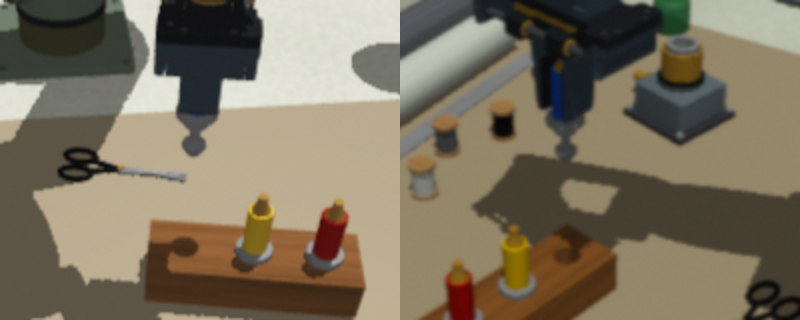

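The picture shows the blue jet held upright in the fingers, with the slot in the rack empty. Next I insert it with force monitoring.

Run:
```python
from rig import r
from h import *
import pickle
o,x,y,out=pickle.load(open("w.pkl","rb"))
C=np.array([.5757,-.2690])
def s(t):
    q=r.state();print(t,round(q["time_s"],2),q["tcp_pos"].round(4),q["contact_force"].round(1),round(q["gripper_width"],4));return q
r.move_ptp([*C,.235],o);r.dwell(.2);f0=s("above")["contact_force"]
r.line_to([*C,.185],.1)
for z in(.172,.165,.158,.151,.145,.141,.138,.135,.132,.130):
    r.line_to([*C,z],.05);q=s("in");d=q["contact_force"]-f0
    if d[2]>18 or np.hypot(*d[:2])>15: print("stop");break
```

```text
above 19.3 [ 0.576  -0.2677  0.2353] [-1.2 -0.2 -3. ] 0.0255
in 20.36 [ 0.5755 -0.2689  0.1716] [-0.5 -0.9 -3.2] 0.0257
in 20.65 [ 0.5754 -0.2689  0.1645] [-0.2  0.5 -3.2] 0.026
in 20.94 [ 0.5754 -0.2689  0.1575] [ 0.1 -0.8 -3.9] 0.0256
in 21.23 [ 0.5754 -0.2689  0.1504] [-0.6  0.1 -2.7] 0.0259
in 21.5 [ 0.5754 -0.2689  0.1445] [-0.3  0.5 -2.6] 0.0253
in 21.75 [ 0.5755 -0.2689  0.1407] [-0.5  0.3 -2.3] 0.0258
in 22.0 [ 0.5756 -0.2689  0.1378] [-0.4 -0.7 -2.7] 0.0257
in 22.25 [ 0.5761 -0.2693  0.1354] [-0.8 -1.  -1.9] 0.0257
in 22.5 [ 0.5756 -0.269   0.1317] [-0.2  0.2 -2.3] 0.0254
in 22.75 [ 0.5757 -0.269   0.1301] [ 0.5 -0.6  1.3] 0.0257
```

Run:
```python
from rig import r
from h import *
def s(t):
    q=r.state();print(t,round(q["time_s"],2),q["tcp_pos"].round(4),q["contact_force"].round(1),round(q["gripper_width"],4));return q
C=[.5757,-.2690]
for z in(.1285,.127,.1255):
    r.line_to([*C,z],.04);r.dwell(.15)
    if s("in")["contact_force"][2]>14: break
a=r.get_image("scene");b=r.get_image("side")
cv2.imwrite("pics/in.png",np.hstack([cv2.resize(a[180:300,80:230],(400,320)),cv2.resize(b[90:210,245:395],(400,320))]))
```

```text
in 23.15 [ 0.5758 -0.2691  0.13  ] [-2.4  0.4  6.6] 0.0256
in 23.55 [ 0.5758 -0.2691  0.13  ] [-3.2  0.8 12.8] 0.0258
in 23.95 [ 0.5758 -0.2691  0.1299] [-5.3  2.2 19.4] 0.0256
```

View pics/in.png

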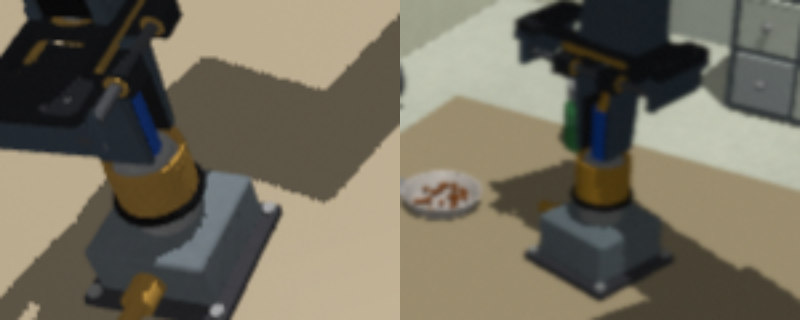

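The jet sits hard on its seat at z≈0.130, and the sleeve has sprung up around the collar. Release, lift and check.

Run:
```python
from rig import r
from h import *
C=[.5757,-.2690]
r.line_to([*C,.129],.04);r.command_gripper(.091);r.line_to([*C,.24],.12);r.line_to([.45,-.1,.3],.2)
print(r.state()["time_s"],r.state()["contact_force"].round(1))
a=r.get_image("scene");b=r.get_image("side")
ca,cb=cam(r,"scene"),cam(r,"side")
pa,pb=[proj(c,[.575,-.269,.15])[0].astype(int) for c in(ca,cb)]
A,B=[blobs(i,(105,150,40),(130,255,255),(p[0]-35,p[1]-35,p[0]+35,p[1]+35))[0] for i,p in((a,pa),(b,pb))]
print(A,B);print(tri([(ca,A[0][2]),(cb,B[0][2])]))
cv2.imwrite("pics/end.png",np.hstack([cv2.resize(i[max(p[1]-60,0):p[1]+60,p[0]-60:p[0]+60],(400,400)) for i,p in((a,pa),(b,pb))]))
```

```text
27.6917 [ 0.8 -0.3 -0.4]
[(328, [118, 213, 22, 28], array([129.6, 228.2]))] [(140, [317, 132, 9, 18], array([321.1, 140.7]))]
(array([ 0.57675318, -0.26990425,  0.14399782]), [np.float64(0.0008713954080014216), np.float64(0.0008713954080012082)])
```

View pics/end.png

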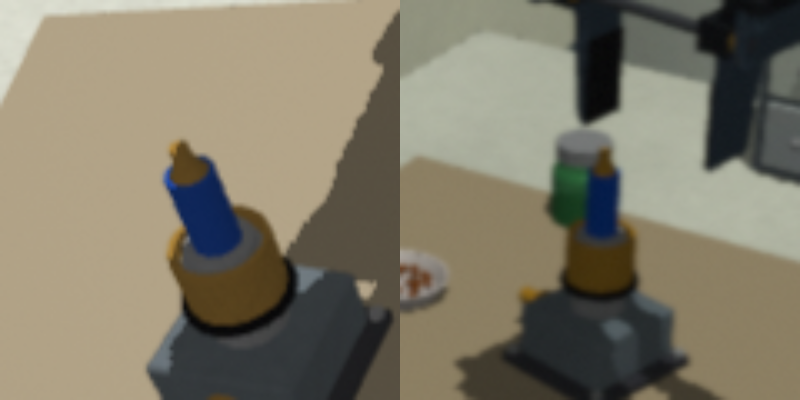

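The jet stands released in the raised sleeve. I check the tilt by triangulating the tip and the lower end of the grip.

Run:
```python
from rig import r
from h import *
a=r.get_image("scene");b=r.get_image("side");ca,cb=cam(r,"scene"),cam(r,"side")
ax=[]
for i,c in((a,ca),(b,cb)):
    p=proj(c,[.576,-.269,.15])[0].astype(int)
    m=blobs(i,(105,150,40),(130,255,255),(p[0]-35,p[1]-35,p[0]+35,p[1]+35))[1]
    pts=np.argwhere(m)[:,::-1].astype(float);rows=np.unique(pts[:,1])
    mid=np.array([[pts[pts[:,1]==v,0].mean(),v] for v in rows])[5:-5]
    k=np.polyfit(mid[:,1],mid[:,0],1)
    q=proj(c,[[.576,-.269,.13],[.576,-.269,.17]]);print("du/dv",k[0].round(3),"vertical",((q[1]-q[0])[0]/(q[1]-q[0])[1]).round(3),"n",len(mid))
    # plane of the axis line
    v0,v1=mid[0,1],mid[-1,1];o,d0=ray(c,(np.polyval(k,v0),v0));_,d1=ray(c,(np.polyval(k,v1),v1));ax.append(np.cross(d0,d1))
d=np.cross(*ax);d/=np.linalg.norm(d);print("axis",d.round(3),"tilt",np.arccos(abs(d[2])))
```

```text
du/dv 0.336 vertical 0.431 n 18
du/dv -0.161 vertical -0.051 n 8
axis [-0.113  0.013  0.994] tilt 0.11383110402713162
```

The side view has only 8 usable rows, so that tilt figure is too coarse. I measure again from above with the wrist camera.

Run:
```python
from rig import r
from h import *
import pickle
o,x,y,_=pickle.load(open("w.pkl","rb"));C=np.array([.5757,-.269])
T={"tip":[],"blue":[],"ring":[]};vis=[]
for d in(-.03,.03):
    p=np.array([*C,.31])-.055*x+d*y
    r.move_ptp(p,o) if d<0 else r.line_to(p,.15)
    r.dwell(.2);c=cam(r,"wrist");im=r.get_image("wrist");hsv=cv2.cvtColor(im,cv2.COLOR_BGR2HSV)
    u,v=proj(c,[*C,.15])[0].astype(int);k=np.zeros(im.shape[:2],np.uint8);cv2.circle(k,(int(u),int(v)),38,255,-1)
    def fill(m):
        q=max(cv2.findContours(m,cv2.RETR_EXTERNAL,2)[0],key=cv2.contourArea);f=np.zeros_like(m);cv2.drawContours(f,[q],-1,255,-1);return f
    blue=fill(cv2.inRange(hsv,(100,120,40),(130,255,255))&k);br=cv2.inRange(hsv,(10,110,50),(30,255,255))&k
    ring=cv2.morphologyEx(fill(br&~blue),cv2.MORPH_OPEN,cv2.getStructuringElement(cv2.MORPH_ELLIPSE,(25,25)))
    for n,m in(("tip",br&blue),("blue",blue),("ring",ring)):
        q=max(cv2.findContours(m,cv2.RETR_EXTERNAL,cv2.CHAIN_APPROX_NONE)[0],key=cv2.contourArea);T[n].append((c,cv2.fitEllipse(q)[0]))
for n,l in T.items(): print(n,tri(l)[0].round(4))
print(r.state()["time_s"])
```

```text
tip [ 0.5742 -0.2687  0.1763]
blue [ 0.5744 -0.2689  0.1681]
ring [ 0.5741 -0.2688  0.1107]
29.875
```

The jet is upright (0.1 mm drift over 65 mm), centred, and its origin is at about 0.115. One last check: compare the flange and brass position with the first pictures.

Run:
```python
from rig import r
from h import *
for n,f,R in(("scene","a0",(110,215,165,275)),("side","b0",(290,130,350,180))):
    for im in(cv2.imread(f"pics/{f}.png"),r.get_image(n)):
        x0,y0,x1,y1=R;g=im[y0:y1,x0:x1];m=(g.max(2)<45)  # black flange
        B=blobs(im,(10,110,50),(28,255,255),R)[0][0]
        k=np.argwhere(m);print(n,"brass bottom",B[1][1]+B[1][3],"box",B[1],"flange n",len(k),"mean",k.mean(0).round(2) if len(k) else None)
c=cam(r,"scene");print(np.diff(proj(c,[[.575,-.269,.083],[.575,-.269,.079]]),axis=0),np.diff(proj(cam(r,"side"),[[.575,-.269,.083],[.575,-.269,.079]]),axis=0))
```

```text
scene brass bottom 262 box [118, 226, 37, 36] flange n 151 mean [43.01 31.46]
scene brass bottom 262 box [118, 225, 37, 37] flange n 155 mean [42.81 31.37]
side brass bottom 167 box [310, 144, 22, 23] flange n 86 mean [37.06 28.41]
side brass bottom 167 box [310, 145, 23, 22] flange n 83 mean [36.3  30.19]
[[0.58829699 1.36721199]] [[-0.06709355  1.3077151 ]]
```

The flange is back where it started, so the sleeve is fully forward.

```bash
python3 -c "
from rig import r
print(r.close_job())"
```

```text
the job is handed in; nothing more can be done
None
```

The sleeve was pushed back and caught, the blue jet is seated upright in the coupler with the sleeve sprung forward around it and the gripper clear, and the job was handed in at about 30 s; no verdict was returned.

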